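# Open the dust-filter pot and hold its purge plunger at half stroke

### The job

Tip the loose lid of the dust-filter pot up by its grip tab, so that the side opposite the tab still rests on the rim, then lift it off and lay it flat on the black rubber mat, top side up, without dropping it. Then press the spring-loaded plunger inside the pot down to half of its 30 mm stroke with the fingers and finish while still holding it there: never push it to the bottom, which would knock the filter off its seat. Leave the other things on the bench alone.

Things in the scene. Friction and masses are not known exactly. Their poses are not given: they have to be found in the camera images.
- pot: Round aluminium filter pot, fixed to the bench. Origin on its axis at bench height, z up. Flange 180 mm across, 8 mm thick; wall 150 mm outside diameter, 4 mm thick; rim 110 mm above the bench. The plunger stands inside on the axis, in a steel guide (36 mm across, top at 50 mm). A black pipe stub (44 mm across, axis 55 mm high) sticks out along the pot's -x to 117 mm from the axis.
- lid: Loose grey plastic lid, about 0.16 kg (varies), seated on the pot's rim at the start. Disc 156 mm across, 4 mm thick; origin at the centre of the disc's underside (at rim height when seated), z up. Below is a locating lip, 132 mm across, 8 mm deep, with up to 5 mm play in the pot; laid flat, the lid stands on it, origin 8 mm above the surface. A low boss, 2 mm, on top. Grip tab at its +x edge.
- lid_tab (a point): Centre of the top end of the lid's grip tab, an upright block centred 60 mm along the lid's +x: 24 mm long along the lid's x, 14 mm thick along y, from 4 to 40 mm above the lid's origin (this point is at 40 mm). Pinch it across the 14 mm. At the start it points away from the robot, within 0.9 rad of world +x. Axes as the lid's.
- lid_far (a point): Point on the lower edge of the lid's disc opposite the tab, 78 mm along the lid's -x, at the height of its origin; the lid tips about this side when the tab is raised.
- plunger (a joint): How far the plunger is pressed down (m): 0 released, 0.015 half stroke, 0.030 bottomed. The spring pushes up with about 3 N at 0, 7.5 N at half stroke and 12 N at the bottom; it returns when let go.
- plunger_top (a point): Centre of the flat top of the plunger's round black head (50 mm across, 12 mm thick), on the pot's axis; 95 mm above the bench (15 mm below the rim) when released, 80 mm at half stroke; moves straight down when pressed.
- mat: Black rubber mat, 220 by 220 mm, 3 mm thick, fixed flat on the bench on the other side from the pot; origin at the centre of its underside.
- tape: Bystander: yellow tape measure, 65 x 36 x 60 mm; origin at the centre of its underside. Between pot and mat, towards the robot.
- driver: Bystander: screwdriver, 200 mm long, lying between pot and mat; origin under its middle, along its x.
- mug: Bystander: white mug, 80 mm across, 95 mm high, beyond, on the robot's right (-y); origin at the centre of its underside.
- glue: Bystander: white bottle, 60 mm across, 170 mm high, beyond, in the middle; origin at the centre of its underside.
- offcut: Bystander: wood offcut, 70 x 140 x 45 mm, beyond, on the left (+y); origin at the centre of its underside.
- battery: Bystander: black tool battery, 75 x 115 x 68 mm, at the left (+y); origin at the centre of its underside.
- tin: Bystander: amber jar with a steel cap, 80 mm across, 60 mm high, at the right (-y); origin at the centre of its underside.

How it is judged (in metres and radians):
On the way, in this order (a step that is already met when the one before it is completed fails the run):
1. the lid is tipped up by at least 0.15 rad while its side opposite the tab still rests on the pot's rim (within 15 mm of it in height, 30 mm sideways) (angle between lid's own z axis and vertical above 0.15 rad and z of lid_far in the frame of pot between 0.1 and 0.125 m and horizontal distance between lid and pot below 0.03 m and z of lid_tab in the frame of pot above 0.16 m), for 0.1 s.
2. the lid lies flat on the mat, let go (angle between lid's own z axis and vertical below 0.1 rad and horizontal distance between lid and mat below 0.07 m and z of lid in the frame of mat between 0.006 and 0.02 m and linear speed of lid below 0.03 m/s and contact force between the fingers and lid below 0.1 N), for 0.2 s.
At the end, for the whole second after the job is handed in: The fingers press on the plunger (more than 3 N) and hold it 11 to 19 mm down, and the lid lies flat (within 0.1 rad), top up and at rest on the mat, its centre within 70 mm of the mat's centre, not touched by the fingers (all of step 2 and value of joint plunger between 0.011 and 0.019 m and contact force between the fingers and pot above 3 N); the arm keeps its last pose, push and grip.
It fails at once if the plunger is pushed near its bottom (over 26 mm) (value of joint plunger above 0.026 m).
It fails at once if the lid is dropped (falls free faster than 0.8 m/s) (linear speed of lid above 0.8 m/s and contact force between the fingers and lid below 0.05 N).
It fails at once if another thing on the bench is moved by more than 30 mm (distance of any of tape, driver, mug, glue, offcut, battery, tin from where it was at the start of the episode above 0.03 m).
It also fails if it takes over 58 s, if anything falls off the work surface, if the arm or the gripper's body presses on something with over 40 N, if the wrist force passes 120 N, or if a joint passes its speed limit or range.

### The arm

A 6-joint arm with a two-finger parallel gripper is mounted at the origin on the work surface. World frame = base frame: x ahead of the robot, y to its left, z up, the work surface at z = 0. Lengths are in m, angles in degrees, forces in N, time in s.
With the tool pointing down it reaches from about 0.25 to 0.725 m from the base axis. Payload 9.7 kg.
Tool frame: the origin (TCP) lies at the very end of the fingers, on their centre line; the grasp point (between the pads) lies 19 mm behind it; y points along the fingers, x is the direction in which the jaws open and shut, and the axes are right-handed (so a half turn about y gives the same grasp; the last joint's range is limited). The gripper opens to 85 mm and grips with 20 to 120 N. Pads are 22 mm wide; open, the fingers measure 114 mm over their backs; the gripper's body (76 mm by 85 mm) begins 54 mm behind the grasp point. The pads swing forward as they close: fully open they stand 13 mm farther back than shut.
Start: joints at [72.307, 4.979, 10.078, 95.1, 0, 90], TCP at [0.167, 0.524, 0.231] pointing down, gripper open.
Joint ranges: [-179.16, 179.16], [-48.56, 103.87], [-65.8, 70.77], [-126.05, 130.52], [-82.76, 87.17], [-180, 180]. Speed limits (degrees/s): [127.2, 127.2, 147.25, 180, 180, 180].

### API

Orientations are given as [roll, pitch, yaw] about the fixed x, y, z axes, in that order (R = Rz(yaw) Ry(pitch) Rx(roll)).
In Python, from workcell import bot gives the robot as it stands.
- The arm moves only by the shell command python3 -m jog 'ROWS' [FORCE]. ROWS is JSON, a list of rows, each a list of 7 numbers: the closure, from 0 (fully open) to 1 (shut), then the shift along the world's x, y, z in units of 25 mm (1.0 is 25 mm), then the turn, a rotation vector about the world's x, y, z in units of 5 degrees (1.0 is 5 degrees). A call has 1 to 5 rows; each row is the pose to reach, as a shift and turn from the pose commanded when the call began; what a row does not reach only later rows make up. A row lasts 1/10 s, in which the tool goes at most 50 mm and 8.59 degrees, less where a joint would pass 70% of its speed; a pose out of reach is approached as far as the arm can. A call with a gripper value outside its range is refused whole. The fingers move at their own pace and stop on an object; FORCE is the grip in N (left out, the last holds). Time passes only in rows, so rows that repeat a pose let the fingers close. It gives the time, the measured TCP pose, the force and the opening at its end, in the units of the state.
- bot.get_obs(): the state, without advancing time (a new reading comes with each control period).
- bot.camera(name): name is "side" or "top"; returns (picture, depth): 384x512x3 uint8, red, green, blue; 384x512 float32, m along the optical axis (not along the pixel's ray), 0 where there is no reading.
- bot.camera_model(name): a dict with "fx", "fy", "cx", "cy" (pixels), "k1" (the pictures are not rectified: a ray, as slopes to the right and down, at radius r is drawn at 1 + k1 r^2 times it, then the intrinsics apply), "rvec" (rotation vector, rad) and "tvec" (3), from world to camera coordinates, as OpenCV has them. Camera axes: x right, y down, z forward; pixel columns grow to the right and rows downward; lengths in m; the calibration is good to about 2 mm. A picture is of the moment at which its call begins. camera_model takes no time and is no camera call.
- bot.job_done(): hands the job in, once; it reports no verdict.
Trained networks look in the newest picture that a camera, given by its name, has taken for a name from the list of things; names that differ only in an ending like _2 or _b are one class to them, and where a whole thing is asked for, a point or a joint stands for the part that bears it (a point fixed in the world has none). Each returns a list of dicts, best first, with "conf" (0 to 1); they miss things now and then, are a little off and sometimes report something else, mostly with a low value. They report only what shows in the picture. A call takes as long as a camera call.
- bot.regions_of(camera, label): "pixels" (384x512 bool, what is visible of it) and "point" ([row, column] in pixels, amid what is visible of it).
The state is a dict: "time": time; "q": joint angles; "qd": joint speeds; "joint_efforts": joint torques, N m; "ee_pos": TCP position; "tcp_rot": TCP orientation; "wrist_force": force on the tool from outside, world axes, zero at the start; "torque": the same for the moment, N m; "opening": finger opening in m.
Only numpy, scipy, OpenCV 4.12 (cv2) and the standard library are available. Lean on these libraries where they do the work, as an engineer would, in place of code of your own. Each camera call takes 0.05 s, during which the arm holds its last target. There are 200 camera calls.

## Working session

There is one attempt and no reset: what is moved stays moved. The work goes in short steps, Python scripts to look and compute and a shell command to move; the robot and the scene stay as the last step left them, time stands still between calls to the robot, and variables do not carry over. Pictures are saved under pics/ and viewed, about 8 in all and at most 12, crops included, and the job is handed in when it is done.

```bash
mkdir -p pics
cat > h.py <<'E'
import numpy as np, cv2, json
from workcell import bot
def cam(n):
    m=bot.camera_model(n); R=cv2.Rodrigues(np.array(m["rvec"],float))[0]; return m,R,np.array(m["tvec"],float).ravel()
def world(n,depth,mask=None):
    """Nx3 world points of mask's pixels with a depth reading"""
    m,R,t=cam(n)
    if mask is None: mask=np.ones(depth.shape,bool)
    r,c=np.nonzero(mask&(depth>0)); z=depth[r,c].astype(float)
    xd=(c-m["cx"])/m["fx"]; yd=(r-m["cy"])/m["fy"]; x,y=xd.copy(),yd.copy()
    for _ in range(10):
        f=1+m["k1"]*(x*x+y*y); x,y=xd/f,yd/f
    P=np.stack([x*z,y*z,z],1); return (P-t)@R
def save(img,name): cv2.imwrite("pics/"+name,img[:,:,::-1])
def circ(p):
    A=np.c_[2*p,np.ones(len(p))]; s=np.linalg.lstsq(A,(p**2).sum(1),rcond=None)[0]
    return s[:2],np.sqrt(s[2]+s[0]**2+s[1]**2)
E
cat > a.py <<'E'
from h import *
np.set_printoptions(precision=4,suppress=True)
ims=[]
for n in("side","top"):
    im,d=bot.camera(n); ims.append(im)
    m,R,t=cam(n); print(n,"cam at",-R.T@t)
    for l in("lid","pot","lid_tab","mat","tape","driver","mug","glue","battery","tin","offcut"):
        for q in bot.regions_of(n,l)[:2]:
            P=world(n,d,q["pixels"])
            if len(P)>5: print(l,round(q["conf"],2),np.round(q["point"]),len(P),np.median(P,0),"lo",np.percentile(P,3,0),"hi",np.percentile(P,97,0))
save(np.vstack(ims)[:, :],"a.png") if 0 else [save(i,f"a{k}.png") for k,i in enumerate(ims)]
print(bot.get_obs())
E
python3 a.py
```

```text
side cam at [ 0.0017 -0.5464  1.0958]
lid 0.78 [178. 193.] 1496 [0.498  0.1805 0.1155] lo [0.4336 0.1183 0.1115] hi [0.5625 0.2546 0.1373]
pot 0.91 [206. 199.] 1398 [0.4509 0.1355 0.0492] lo [0.3921 0.1062 0.0051] hi [0.5624 0.2171 0.1   ]
lid_tab 0.7 [181. 194.] 1530 [0.4978 0.1805 0.1154] lo [0.4323 0.119  0.111 ] hi [0.5647 0.2548 0.1377]
mat 0.85 [282. 279.] 5116 [ 0.4625 -0.2008  0.0035] lo [ 0.366  -0.2974 -0.0007] hi [ 0.5708 -0.0931  0.0077]
tape 0.64 [245. 213.] 459 [ 0.3909 -0.0101  0.0526] lo [ 0.3634 -0.0205  0.0014] hi [0.4292 0.0157 0.0629]
driver 0.74 [224. 242.] 296 [ 0.5199 -0.0004  0.0214] lo [ 0.4678 -0.0082  0.0044] hi [0.6479 0.0146 0.0285]
mug 0.97 [222. 355.] 941 [ 0.7573 -0.2413  0.0561] lo [ 0.7268 -0.2806  0.0042] hi [ 0.8028 -0.1873  0.0963]
mug 0.6 [181. 196.] 1527 [0.4981 0.1812 0.1154] lo [0.4324 0.119  0.1113] hi [0.563  0.2558 0.1373]
glue 0.59 [170. 293.] 611 [0.7716 0.0113 0.0935] lo [ 0.7565 -0.0069  0.0095] hi [0.7992 0.0385 0.1705]
battery 0.92 [143. 151.] 717 [0.5316 0.4602 0.0515] lo [0.5018 0.4299 0.0054] hi [0.5782 0.5352 0.0728]
tin 0.95 [333
[... 1657 characters left out ...]
0.0275] hi [0.799  0.0541 0.1747]
tin 0.82 [205. 365.] 325 [ 0.5093 -0.4673  0.0593] lo [ 0.4747 -0.5032  0.0243] hi [ 0.5419 -0.4398  0.0658]
offcut 0.75 [142. 178.] 678 [0.7487 0.2647 0.0458] lo [0.7093 0.2011 0.0099] hi [0.7905 0.332  0.0534]
{'time': 1.2, 'q': array([72.3075,  4.9801, 10.0761, 95.0983,  0.0005, 90.0005]), 'qd': array([-0.0127, -0.0212, -0.0152, -0.086 ,  0.0941,  0.0256]), 'joint_efforts': array([ -0.001 , -52.0097,  46.4865,   0.0016,  -0.0001,   0.    ]), 'ee_pos': array([0.1671, 0.524 , 0.2313]), 'tcp_rot': array([-89.9995,   0.0023,  72.307 ]), 'wrist_force': array([ 0.6473, -0.6479, -0.2858]), 'torque': array([0.0058, 0.0057, 0.004 ]), 'opening': 0.0854628019224052}
```

```bash
cat > b.py <<'E'
from h import *
np.set_printoptions(precision=4,suppress=True)
for n in("side","top"):
    im,d=bot.camera(n); save(cv2.resize(im[90:330,100:420],(800,600),interpolation=cv2.INTER_CUBIC),f"b_{n}.png")
    P=world(n,d)
    P=P[np.hypot(P[:,0]-.5,P[:,1]-.185)<.11]
    T=P[(P[:,2]>.125)&(P[:,2]<.165)]; print(n,"tab",len(T),T.mean(0),T.min(0),T.max(0)); print(T[T[:,2]>.142].mean(0),(T[:,2]>.142).sum())
    D=P[(P[:,2]>.106)&(P[:,2]<.122)]; h=cv2.convexHull(D[:,:2].astype(np.float32))[:,0]; print("disc",D.mean(0),cv2.minEnclosingCircle(D[:,:2].astype(np.float32)),circ(h.astype(float)))
E
python3 b.py
```

```text
side tab 71 [0.557  0.1683 0.1421] [0.5455 0.1613 0.1251] [0.5723 0.1803 0.1552]
[0.5576 0.1697 0.1489] 40
disc [0.4961 0.1845 0.1153] ((0.5014877915382385, 0.188323512673378), 0.08063182234764099) (array([0.5009, 0.1877]), np.float64(0.07867458048744685))
top tab 40 [0.5551 0.1761 0.1433] [0.5024 0.1498 0.1253] [0.5708 0.2352 0.1575]
[0.5596 0.1735 0.1504] 27
disc [0.4994 0.1905 0.1154] ((0.5012789964675903, 0.19044461846351624), 0.07819662988185883) (array([0.5014, 0.1903]), np.float64(0.07729749678700204))
```

View pics/b_side.png

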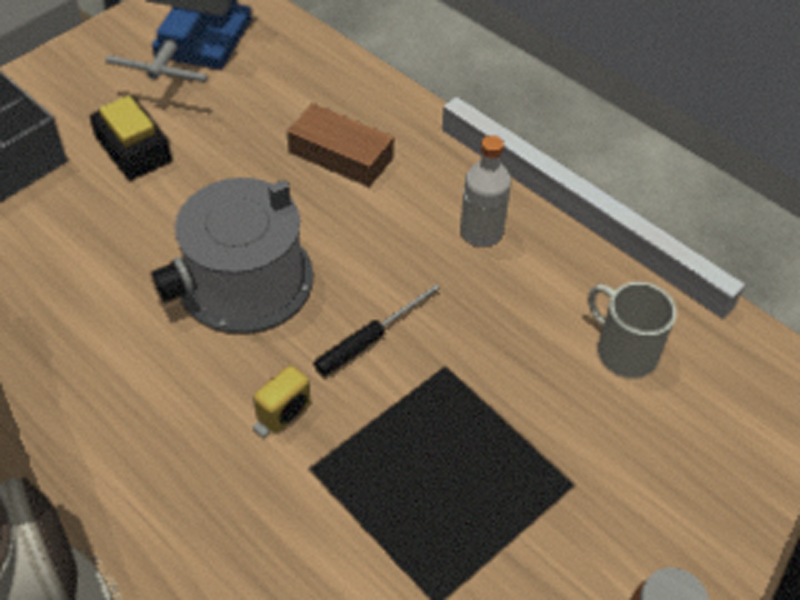

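View pics/b_top.png

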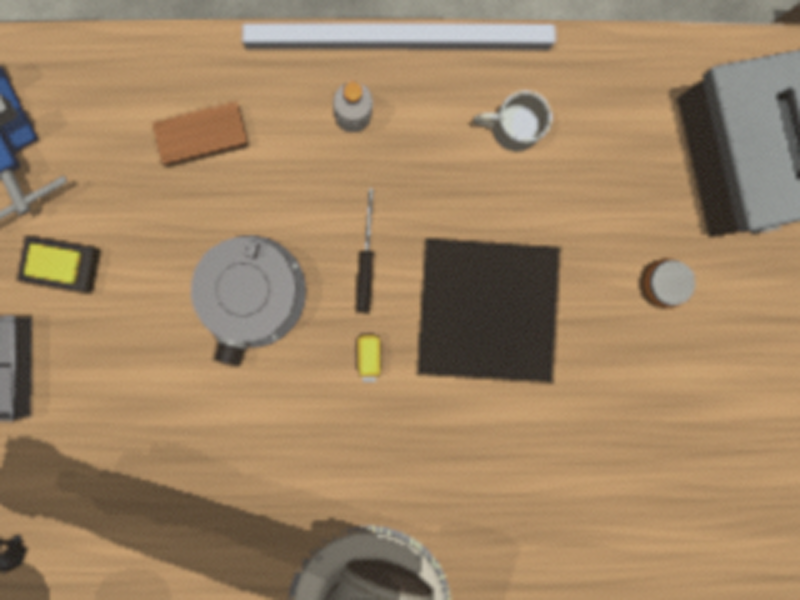

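```bash
python3 -m jog '[[0.4,1.4,-1.25,0,0,0,0.1],[0.4,2.8,-2.5,0,0,0,0.2],[0.4,4.2,-3.75,0,0,0,0.3],[0.4,5.6,-5,0,0,0,0.4],[0.4,7,-6.25,0,0,0,0.46]]' 70
python3 -c "
from workcell import bot
o=bot.get_obs();print(o['q'],o['time'])"
```

```text
time: 1.8
ee_pos: [0.3432, 0.3663, 0.2315]
tcp_rot: [-90.0, -0.0, 74.6]
wrist_force: [0.7, -0.8, 0.3]
opening: 0.0512
[ 4.68663754e+01 -1.63294975e+00  3.32862980e+00  9.49325553e+01
 -1.37020644e-04  6.22189745e+01] 1.8
```

```bash
python3 -m jog '[[0.4,1.4,-1.25,0,0,0,0],[0.4,2.8,-2.5,0,0,0,0],[0.4,4.2,-3.75,0,0,0,0],[0.4,5.6,-5,0,0,0,0],[0.4,7,-6.25,0,0,0,0]]'
python3 -m jog '[[0.4,1.0,-0.9,0,0,0,0],[0.4,1.65,-1.48,0,0,0,0],[0.4,1.65,-1.48,-0.8,0,0,0],[0.4,1.65,-1.48,-1.6,0,0,0],[0.4,1.65,-1.48,-1.6,0,0,0]]'
```

```text
time: 2.3
ee_pos: [0.5184, 0.2099, 0.2315]
tcp_rot: [-90.0, -0.0, 74.6]
wrist_force: [1.1, 0.8, -0.4]
opening: 0.0517
time: 2.8
ee_pos: [0.5575, 0.1739, 0.1884]
tcp_rot: [-89.8, 0.1, 74.6]
wrist_force: [-0.7, -0.3, -0.1]
opening: 0.0512
```

```bash
python3 -m jog '[[0.4,0,0,-1,0,0,0],[0.4,0,0,-2,0,0,0],[0.4,0,0,-2.5,0,0,0],[0.4,0,0,-2.8,0,0,0],[0.4,0,0,-2.8,0,0,0]]'
python3 - <<'E'
from h import *
a,_=bot.camera("side");b,_=bot.camera("top")
f=lambda i,r,c:cv2.resize(i[r:r+90,c:c+75],(400,480),interpolation=cv2.INTER_CUBIC)
save(np.hstack([f(a,130,155),f(b,155,170)]),"c.png")
E
```

```text
time: 3.3
ee_pos: [0.5583, 0.1745, 0.1213]
tcp_rot: [-90.0, 0.0, 74.6]
wrist_force: [-0.8, 0.0, -0.8]
opening: 0.0511
```

View pics/c.png

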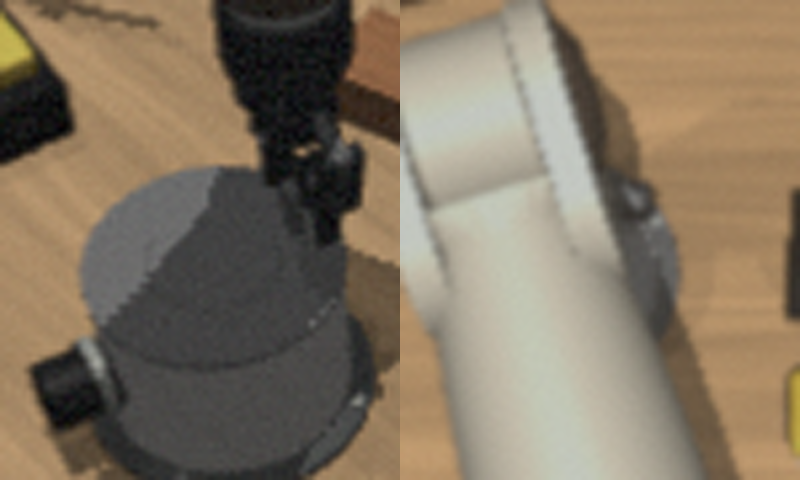

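The left half shows the fingers down on the lid's tab side around (310,200), one on each side of it; in the right half the arm hides the tab. I'm closing the gripper.

```bash
python3 -m jog '[[0.9,0,0,0,0,0,0],[0.9,0,0,0,0,0,0],[0.9,0,0,0,0,0,0],[0.9,0,0,0,0,0,0],[0.9,0,0,0,0,0,0]]' 80
```

```text
time: 3.9
ee_pos: [0.5588, 0.1746, 0.1222]
tcp_rot: [-90.1, -0.0, 74.6]
wrist_force: [-0.8, -0.3, 5.6]
opening: 0.0131
```

```bash
python3 -m jog '[[0.9,-0.03,0.01,0.24,-0.13,-0.48,0],[0.9,-0.06,0.02,0.48,-0.27,-0.96,0],[0.9,-0.11,0.03,0.71,-0.4,-1.45,0],[0.9,-0.16,0.04,0.95,-0.53,-1.93,0],[0.9,-0.22,0.06,1.17,-0.66,-2.41,0]]'
python3 -m jog '[[0.9,-0.08,0.02,0.23,-0.14,-0.48,0],[0.9,-0.08,0.02,0.23,-0.14,-0.48,0],[0.9,-0.08,0.02,0.23,-0.14,-0.48,0],[0.9,-0.08,0.02,0.23,-0.14,-0.48,0],[0.9,-0.08,0.02,0.23,-0.14,-0.48,0]]'
python3 - <<'E'
from h import *
a,d=bot.camera("side")
f=lambda i,r,c:cv2.resize(i[r:r+90,c:c+75],(400,480),interpolation=cv2.INTER_CUBIC)
save(f(a,120,155),"d.png")
P=world("side",d,bot.regions_of("side","lid")[0]["pixels"])
P=P[np.hypot(P[:,0]-.5,P[:,1]-.187)<.085]; ok=P[:,2]>.105; P=P[ok]
# robust plane fit
for _ in range(8):
    c=P.mean(0); n=np.linalg.svd(P-c)[2][2]; n*=np.sign(n[2]); r=(P-c)@n; P=P[abs(r)<max(.004,1.5*r.std())]
u=np.array([.964,-.2656])
s=(P[:,:2]-[.5012,.189])@u
print(len(P),"tilt",np.arccos(n[2]),n,"s",s.min(),s.max(), "z at far top", c[2]-(n[:2]@(np.array([.426,.2097])-c[:2]))/n[2])
E
```

```text
time: 4.4
ee_pos: [0.5528, 0.1759, 0.1507]
tcp_rot: [-102.6, -0.0, 74.6]
wrist_force: [0.4, 0.3, -1.2]
opening: 0.0125
time: 4.9
ee_pos: [0.551, 0.1763, 0.1557]
tcp_rot: [-104.9, 0.1, 74.6]
wrist_force: [-0.6, 0.4, -1.0]
opening: 0.0124
1348 tilt 0.2596781226404529 [-0.24809118  0.06619165  0.96647268] s -0.07777804938304585 0.06755967111423414 z at far top 0.11386093528827437
```

View pics/d.png

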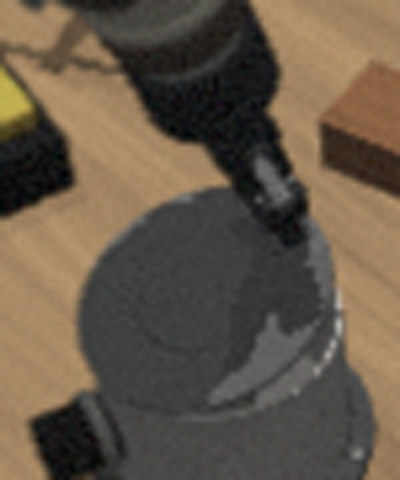

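The lid is tipped 0.26 rad, with its tab side raised at (290,230) and its far edge (left, around (85,310)) still on the rim at 0.110 m. Next I lift it straight up.

```bash
python3 -m jog '[[0.9,0,0,0.4,0,0,0],[0.9,0,0,1.2,0,0,0],[0.9,0,0,2.0,0,0,0],[0.9,0,0,2.8,0,0,0],[0.9,0,0,3.2,0,0,0]]'
python3 -m jog '[[0.9,0,-0.6,0,0.16,0.58,0],[0.9,0,-1.6,0,0.32,1.16,0],[0.9,-0.1,-2.8,0,0.48,1.74,0],[0.9,-0.2,-4.0,0,0.64,2.3,0],[0.9,-0.3,-5.2,0,0.8,2.89,0]]'
python3 -m jog '[[0.9,-0.1,-1.2,0,0,0,0],[0.9,-0.2,-2.4,0,0,0,0],[0.9,-0.3,-3.6,0,0,0,0],[0.9,-0.4,-4.8,0,0,0,0],[0.9,-0.5,-6.0,0,0,0,0]]'
```

```text
time: 5.5
ee_pos: [0.5515, 0.1766, 0.239]
tcp_rot: [-105.1, -0.1, 74.6]
wrist_force: [-0.5, 0.1, -2.1]
opening: 0.0128
time: 6.0
ee_pos: [0.5433, 0.0454, 0.2366]
tcp_rot: [-89.9, -0.0, 74.6]
wrist_force: [0.2, -0.0, -2.1]
opening: 0.0124
time: 6.5
ee_pos: [0.5308, -0.1048, 0.2363]
tcp_rot: [-90.0, 0.0, 74.6]
wrist_force: [0.7, -1.4, -1.8]
opening: 0.0126
```

```bash
python3 -m jog '[[0.9,-0.1,-1.2,0,0,0,0],[0.9,-0.1,-2.4,0,0,0,0],[0.9,-0.16,-3.5,0,0,0,0],[0.9,-0.16,-4.1,-0.5,0,0,0],[0.9,-0.16,-4.1,-1.5,0,0,0]]'
python3 -m jog '[[0.9,0,0,-1.2,0,0,0],[0.9,0,0,-2.4,0,0,0],[0.9,0,0,-3.4,0,0,0],[0.9,0,0,-4.4,0,0,0],[0.9,0,0,-5.2,0,0,0]]'
python3 - <<'E'
from h import *
a,d=bot.camera("side")
save(cv2.resize(a[210:370,190:390],(600,480),interpolation=cv2.INTER_CUBIC),"e.png")
P=world("side",d,bot.regions_of("side","lid")[0]["pixels"])
P=P[P[:,2]<.1]
for _ in range(8):
    c=P.mean(0); n=np.linalg.svd(P-c)[2][2]; n*=np.sign(n[2]); r=(P-c)@n; P=P[abs(r)<max(.004,1.5*r.std())]
print(len(P),"tilt",np.arccos(n[2]),n,c,circ(cv2.convexHull(P[:,:2].astype(np.float32))[:,0].astype(float)))
E
```

```text
time: 7.0
ee_pos: [0.5275, -0.208, 0.1991]
tcp_rot: [-90.2, 0.0, 74.5]
wrist_force: [0.4, 1.4, -2.7]
opening: 0.0125
time: 7.5
ee_pos: [0.5262, -0.2053, 0.0662]
tcp_rot: [-89.9, -0.0, 74.6]
wrist_force: [-0.2, 0.1, -0.4]
opening: 0.0128
1900 tilt 0.004067845358520377 [0.0018446  0.00362557 0.99999173] [ 0.46348578 -0.19131713  0.05877957] (array([ 0.46922928, -0.18988629]), np.float64(0.07708973328787784))
```

View pics/e.png

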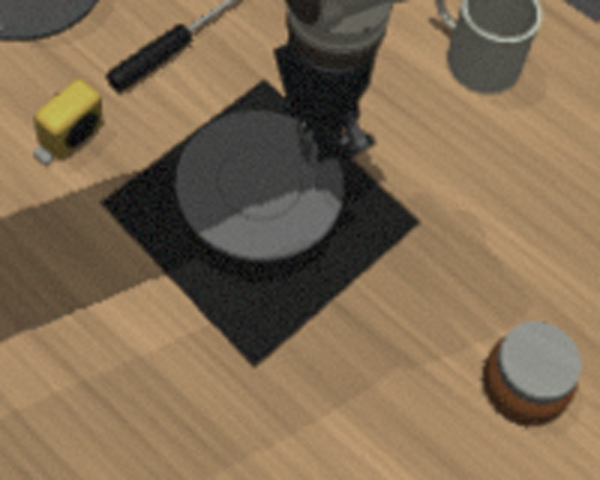

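The lid is level (0.004 rad), held over the mat with its centre at about (260,185) in the crop, which is (0.469,-0.190) in the world. It has 44 mm left to go down.

```bash
python3 -m jog '[[0.9,0,0,-0.5,0,0,0],[0.9,0,0,-1.0,0,0,0],[0.9,0,0,-1.3,0,0,0],[0.9,0,0,-1.5,0,0,0],[0.9,0,0,-1.5,0,0,0]]'
python3 -m jog '[[0.9,0,0,-0.05,0,0,0],[0.9,0,0,-0.1,0,0,0],[0.9,0,0,-0.15,0,0,0],[0.9,0,0,-0.2,0,0,0],[0.9,0,0,-0.2,0,0,0]]'
```

```text
time: 8.1
ee_pos: [0.5266, -0.2059, 0.0306]
tcp_rot: [-89.9, -0.0, 74.6]
wrist_force: [0.7, -0.4, -1.8]
opening: 0.0127
time: 8.6
ee_pos: [0.5269, -0.206, 0.0262]
tcp_rot: [-90.0, -0.0, 74.6]
wrist_force: [-0.6, 0.4, -1.6]
opening: 0.0129
```

```bash
python3 -m jog '[[0.9,0,0,-0.03,0,0,0],[0.9,0,0,-0.06,0,0,0],[0.9,0,0,-0.09,0,0,0],[0.9,0,0,-0.12,0,0,0],[0.9,0,0,-0.12,0,0,0]]'
```

```text
time: 9.1
ee_pos: [0.527, -0.206, 0.0233]
tcp_rot: [-90.0, -0.0, 74.6]
wrist_force: [0.3, 0.2, -0.8]
opening: 0.0129
```

```bash
python3 -m jog '[[0.9,0,0,-0.04,0,0,0],[0.9,0,0,-0.06,0,0,0],[0.9,0,0,-0.06,0,0,0]]'
```

```text
time: 9.4
ee_pos: [0.527, -0.206, 0.0232]
tcp_rot: [-90.1, 0.0, 74.6]
wrist_force: [-3.9, 1.7, 9.6]
opening: 0.0124
```

```bash
python3 -m jog '[[0.7,0,0,0.03,0,0,0],[0.5,0,0,0.03,0,0,0],[0.4,0,0,0.03,0,0,0],[0.4,0,0,0.03,0,0,0],[0.4,0,0,0.03,0,0,0]]'
python3 -m jog '[[0.4,0,0,0.4,0,0,0],[0.4,0,0,1.2,0,0,0],[0.4,0,0,2.4,0,0,0],[0.4,0,0,4.0,0,0,0],[0.4,0,0,5.5,0,0,0]]'
```

```text
time: 9.9
ee_pos: [0.5269, -0.206, 0.0224]
tcp_rot: [-90.0, -0.0, 74.6]
wrist_force: [0.7, -0.5, 0.4]
opening: 0.0512
time: 10.4
ee_pos: [0.5267, -0.2059, 0.1623]
tcp_rot: [-90.0, 0.0, 74.6]
wrist_force: [0.3, -0.7, 0.4]
opening: 0.051
```

```bash
cat > m.py <<'E'
from h import *
np.set_printoptions(precision=4,suppress=True)
import sys
ims=[]
for n in("side","top"):
    im,d=bot.camera(n); ims.append(im); P=world(n,d)
    L=P[(np.hypot(P[:,0]-.469,P[:,1]+.19)<.1)]
    D=L[(L[:,2]>.0115)&(L[:,2]<.019)]; 
    if n=="side":
        c=D.mean(0); nn=np.linalg.svd(D-c)[2][2]; print("lid tilt",np.arccos(abs(nn[2])),"z",c[2],circ(cv2.convexHull(D[:,:2].astype(np.float32))[:,0].astype(float)))
    Q=P[np.hypot(P[:,0]-.501,P[:,1]-.188)<.12]
    r=Q[(Q[:,2]>.106)&(Q[:,2]<.116)]; print(n,"rim",len(r),cv2.minEnclosingCircle(r[:,:2].astype(np.float32)),circ(r[:,:2]))
    g=Q[(Q[:,2]>.086)&(Q[:,2]<.104)&(np.hypot(Q[:,0]-.501,Q[:,1]-.188)<.045)]; print(n,"head",len(g),np.median(g,0),cv2.minEnclosingCircle(g[:,:2].astype(np.float32)))
f=lambda i,r,c:cv2.resize(i[r:r+90,c:c+75],(400,480),interpolation=cv2.INTER_CUBIC)
save(np.hstack([f(ims[0],150,155),f(ims[1],155,160)]),sys.argv[1])
E
python3 m.py f.png
```

```text
lid tilt 0.004886111973992375 z 0.015605565624843406 (array([ 0.4707, -0.1931]), np.float64(0.07811446874565764))
side rim 88 ((0.4883752763271332, 0.15516561269760132), 0.06554779410362244) (array([0.5011, 0.1865]), np.float64(0.07237122438265199))
side head 24 [0.4935 0.1656 0.0911] ((0.49492573738098145, 0.17134371399879456), 0.016602681949734688)
top rim 119 ((0.501776397228241, 0.1903976947069168), 0.07509314268827438) (array([0.5019, 0.1903]), np.float64(0.07297200619597521))
top head 136 [0.5033 0.1898 0.0953] ((0.502469003200531, 0.19057193398475647), 0.024925490841269493)
```

View pics/f.png

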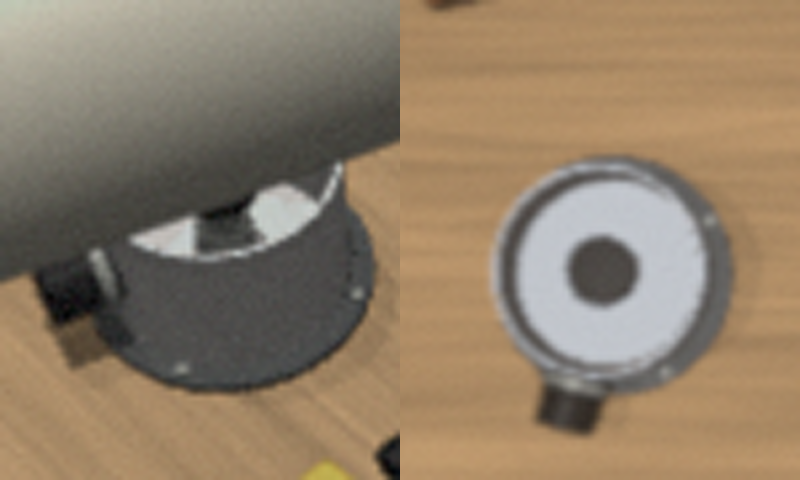

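The left half shows the pot's open rim, mostly behind the arm; the right half shows the plunger head at (602,270), centred in the pot. The lid lies flat on the mat at (0.471,-0.193), tilt 0.005 rad. The pot axis is at about (0.502,0.189), so I shut the fingers and move above it.

```bash
python3 -m jog '[[1,0,0.8,0.4,0,0,0],[1,-0.1,2.4,0.8,0,0,0],[1,-0.3,4.2,1,0,0,0],[1,-0.4,6.0,1,0,0,0],[1,-0.5,7.8,1,0,0,0]]'
python3 -m jog '[[1,-0.1,1.8,0,0,0,0],[1,-0.2,3.6,0,0,0,0],[1,-0.3,5.4,0,0,0,0],[1,-0.4,7,0,0,0,0],[1,-0.5,8,0,0,0,0]]'
python3 -m jog '[[1,0,0,0,0,0,0],[1,0,0,-0.5,0,0,0],[1,0,0,-1,0,0,0],[1,0,0,-1.4,0,0,0],[1,0,0,-1.4,0,0,0]]'
```

```text
time: 11.0
ee_pos: [0.514, -0.0095, 0.1855]
tcp_rot: [-90.0, -0.0, 74.6]
wrist_force: [0.8, 1.1, 0.8]
opening: -0.0003
time: 11.5
ee_pos: [0.5013, 0.1916, 0.1851]
tcp_rot: [-90.0, -0.0, 74.7]
wrist_force: [-0.5, -1.5, 0.1]
opening: -0.0001
time: 12.0
ee_pos: [0.5011, 0.1878, 0.1477]
tcp_rot: [-89.9, 0.1, 74.5]
wrist_force: [0.4, 0.1, 0.2]
opening: 0.0001
```

```bash
python3 -m jog '[[1,0,0,-0.6,0,0,0],[1,0,0,-1.2,0,0,0],[1,0,0,-1.6,0,0,0],[1,0,0,-1.8,0,0,0],[1,0,0,-1.8,0,0,0]]'
python3 -m jog '[[1,0,0,-0.08,0,0,0],[1,0,0,-0.16,0,0,0],[1,0,0,-0.24,0,0,0],[1,0,0,-0.24,0,0,0]]'
```

```text
time: 12.5
ee_pos: [0.5015, 0.1888, 0.1041]
tcp_rot: [-89.9, 0.0, 74.6]
wrist_force: [-0.7, -0.2, 0.4]
opening: 0.0001
time: 12.9
ee_pos: [0.5019, 0.189, 0.0989]
tcp_rot: [-90.0, 0.0, 74.6]
wrist_force: [0.0, -0.3, -0.4]
opening: 0.0
```

```bash
for i in 1; do :; done; python3 -m jog '[[1,0,0,-0.08,0,0,0],[1,0,0,-0.16,0,0,0],[1,0,0,-0.24,0,0,0],[1,0,0,-0.24,0,0,0],[1,0,0,-0.24,0,0,0]]'
python3 -m jog '[[1,0,0,-0.08,0,0,0],[1,0,0,-0.16,0,0,0],[1,0,0,-0.2,0,0,0],[1,0,0,-0.2,0,0,0],[1,0,0,-0.2,0,0,0]]'
```

```text
time: 13.4
ee_pos: [0.502, 0.189, 0.0932]
tcp_rot: [-90.0, -0.0, 74.6]
wrist_force: [0.0, 0.6, 1.9]
opening: 0.0001
time: 13.9
ee_pos: [0.502, 0.189, 0.0882]
tcp_rot: [-90.0, -0.0, 74.6]
wrist_force: [-0.3, -0.5, 4.1]
opening: -0.0001
```

```bash
python3 -m jog '[[1,0,0,-0.08,0,0,0],[1,0,0,-0.16,0,0,0],[1,0,0,-0.24,0,0,0],[1,0,0,-0.32,0,0,0],[1,0,0,-0.32,0,0,0]]'
python3 - <<'E'
from h import *
F=[]
for k in range(8):
    bot.camera("top"); o=bot.get_obs(); F.append(np.r_[o['wrist_force'],o['ee_pos']])
print(np.mean(F,0).round(4),o['time'])
E
python3 m.py g.png
```

```text
time: 14.4
ee_pos: [0.502, 0.189, 0.08]
tcp_rot: [-90.0, -0.0, 74.6]
wrist_force: [-1.3, -0.7, 6.3]
opening: 0.0
[-0.8734 -0.4145  6.7121  0.502   0.189   0.0802] 14.8
lid tilt 0.006484009974563386 z 0.015566235746018021 (array([ 0.4706, -0.1907]), np.float64(0.07747176375953305))
side rim 197 ((0.5016884207725525, 0.18722029030323029), 0.07752134650945663) (array([0.501 , 0.1867]), np.float64(0.07145373669396221))
side head 26 [0.496  0.1786 0.0961] ((0.5041275024414062, 0.185402050614357), 0.015572291798889637)
top rim 42 ((0.5105186700820923, 0.1587720513343811), 0.06627148389816284) (array([0.502 , 0.1894]), np.float64(0.07225113499552555))
top head 0 [nan nan nan] ((0.0, 0.0), 0.0)
  return _methods._mean(a, axis=axis, dtype=dtype,
  ret = um.true_divide(
```

View pics/g.png

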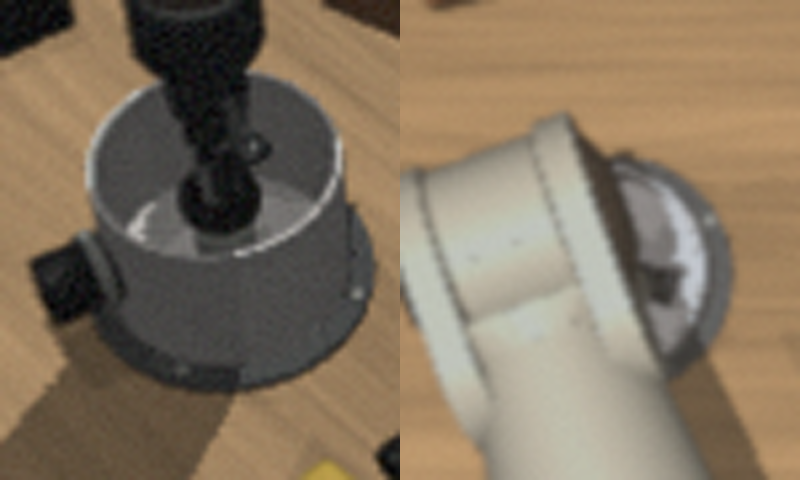

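```bash
python3 -m jog '[[1,0,0,-0.03,0,0,0],[1,0,0,-0.03,0,0,0],[1,0,0,-0.03,0,0,0],[1,0,0,-0.03,0,0,0]]'; python3 -c "
from workcell import bot
bot.job_done()"
```

```text
time: 15.3
ee_pos: [0.502, 0.189, 0.0795]
tcp_rot: [-90.0, -0.0, 74.6]
wrist_force: [-1.4, 0.3, 7.3]
opening: 0.0001
the job is handed in; nothing more can be done
```

I tipped the lid up by its tab, laid it flat on the mat, and handed the job in at 15.3 s with the fingers holding the plunger at about half stroke. No verdict is reported, so this rests on my own checks:

- **Tipping:** The lid was tipped 0.26 rad, with its far edge still on the rim at about 0.110 m.
- **Lid on the mat:** It lies flat, tilt about 0.006 rad, with its top face at 15.6 mm as expected. Its centre is at about (0.471, -0.191), within about 5 mm of the mat's centre. The fingers let go of it before moving off.
- **Plunger:** The fingertips ended at z = 79.5 mm, which means about 15.5 mm pressed down. The upward force was 7.3 N.
- **Disagreement:** Just before the last small push, the averaged force of 6.7 N suggested about 12 mm, while the tip height gave about 15 mm. Both are inside the 11–19 mm band, and I pressed slightly further to be safer.
- **Not measured:** I didn't re-measure the bystanders at the end. Every planned path stayed clear of them, and the wrist force showed no unexpected contact.

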